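# Prove the trip of the bench power block

### The job

Do the daily safety check of the grey power block before the grinder is plugged in: switch the block on by pressing down the raised end of its big rocker, press the round test button so that the breaker trips and the rocker snaps off, then switch the big rocker on again and leave it on, with the test button released. Press only with the closed fingertips, pick nothing up, leave the two small outlet rockers off, and do not disturb the tools and parts lying around and on the block.

Things in the scene. Friction and masses are not known exactly. Their poses are not given: they have to be found in the camera images.
- power_block: bench power block, grey steel box 180 (x) by 260 (y) by 72 mm high, fixed by magnets. Origin under its centre, on the bench; x points to its back (away from the robot), y to its left, z up. Flat top panel: at the left (y +70 mm) the big rocker with the round test button in front of it; at the right two outlets under round black flaps (10 mm proud), each with a small rocker in front
- main_rocker (a joint): big black rocker, 52 mm long (block's x), 29 wide, pivot at block x +25, y +70 mm; bezel 5 mm high. 0 rad = off (far end up, 16 mm above the panel; near half flat, 7 mm), 0.36 = on (far half flat, near end up). Snap action: stays at either end, jumps over by itself once pushed past 0.18 rad; 3 to 5 N down on the raised half starts it, less after that
- main_rocker_on_end (a point): point on the surface of the far half of the big rocker, 17 mm from the pivot, where to press to switch on; moves with the rocker (about 13 mm above the panel when off, 7 mm when on)
- test_button (a joint): round grey test button 20 mm across, at block x -48, y +70 mm, in a steel collar 33 mm across, 4.5 mm high; 0 = released, 0.007 m = fully pressed; springs back. With the breaker on, it meets the trip lever after about 1 mm and throws the big rocker off at 5 to 6 mm: press it fully down. At most about 4 N
- test_button_top (a point): centre of the top face of the test button, 13.5 mm above the panel when released; moves with the button
- left_outlet_rocker (a joint): small black rocker, 31 mm by 17 mm, in front of the left outlet (block x -55, y -15 mm): 0 rad = off, 0.36 = on; stays where it is left; off at the start, shall stay off
- right_outlet_rocker (a joint): the same in front of the right outlet (block x -55, y -85 mm); stays where it is left; off at the start, shall stay off
- nut_m20: steel hex nut, 30x34x16 mm, lying on the block's top panel at the back, behind the left outlet; origin at the centre of its underside
- nut_m16: dark steel hex nut, 24x27x13 mm, lying on the block's top panel at the back, behind the right outlet; origin at the centre of its underside
- spanner_17: combination spanner, 205 mm long, 8 mm high, lying on the bench along the front of the block; origin at its underside
- cold_chisel: dark steel cold chisel, 170 mm long, 17 mm high, lying on the bench to the left of the block; origin at its underside
- tube_offcut: rusty square tube offcut, 40x64x40 mm, lying on the bench in front of the block's left corner; origin at its underside
- screwdriver: slotted screwdriver with a red handle, 200 mm long, 25 mm high, lying on the bench to the right of the block; origin at its underside

How it is judged (in metres and radians):
On the way, in this order (a step that is already met when the one before it is completed fails the run):
1. the big rocker is switched on, with the test button not pressed (value of joint main_rocker above 0.3 rad and value of joint test_button below 0.0003 m), for 0.1 s.
2. the test button starts down while the rocker is still on (value of joint test_button above 0.0003 m and value of joint main_rocker above 0.18 rad).
3. the test button has tripped the rocker off (value of joint test_button above 0.004 m and value of joint main_rocker below 0.05 rad).
4. the button is released and the big rocker is switched on again (value of joint main_rocker above 0.3 rad and value of joint test_button below 0.0008 m), for 0.1 s.
At the end, for the whole second after the job is handed in: the big rocker is on (over 0.30 rad), the test button is released (under 0.8 mm), both outlet rockers are off (under 0.1 rad) (all of step 4 and value of joint each of left_outlet_rocker, right_outlet_rocker below 0.1 rad); the robot touches nothing.
It fails at once if an outlet rocker is switched on (value of joint any of left_outlet_rocker, right_outlet_rocker above 0.18 rad).
It fails at once if a tool or part lying round or on the block is shifted or lifted by more than 20 mm (distance of any of nut_m20, nut_m16, spanner_17, cold_chisel, tube_offcut, screwdriver from where it was at the start of the episode above 0.02 m).
It fails at once if the block is pressed with the arm or the gripper's body instead of the fingers (contact force between the arm and power_block above 5 N).
It also fails if it takes over 42 s, if anything falls off the work surface, if the arm or the gripper's body presses on something with over 40 N, if the wrist force passes 120 N, or if a joint passes its speed limit or range.

### The arm

A 7-joint arm with a two-finger parallel gripper is mounted at the origin on a cart in front of the work surface, level with it; the furniture and walls round the work are solid. World frame = base frame: x ahead of the robot, y to its left, z up, the work surface at z = 0. Lengths are in m, angles in degrees, forces in N, time in s.
With the tool pointing down it reaches from about 0.425 to 0.875 m from the base axis. Payload 4.7 kg.
Tool frame: the origin (TCP) lies on the centre line of the jaws, within the pads' length; the fingertips stand 8 mm ahead of it and the grasp point (between the pads) lies 11 mm behind it; z points along the fingers, y is the direction in which the jaws open and shut (so a half turn about z gives the same grasp; the last joint's range is limited). The gripper opens to 87 mm and grips with 3 to 60 N. Pads are 19 mm wide; open, the fingers measure 117 mm over their backs; the gripper's body (75 mm by 190 mm) begins 51 mm behind the grasp point.
Start: joints at [-62.332, 18.392, -4.016, 83.108, 1.295, 78.541, -3.26], TCP at [0.294, 0.58, 0.231] pointing down, gripper open.
Joint ranges: [-163.93, 163.93], [-17.29, 119.83], [-79.2, 71.16], [3.27, 140.29], [-89.18, 269.18], [5.43, 117.66], [-154.24, 154.24]. Speed limits (degrees/s): [147.25, 147.25, 180, 180, 180, 180, 180].

### API

Orientations are given as [roll, pitch, yaw] about the fixed x, y, z axes, in that order (R = Rz(yaw) Ry(pitch) Rx(roll)).
In Python, from cell import status, vision, workorder gives the robot as it stands.
- The arm moves only by the tool step_arm, never from a script. Its argument "series" is a list of rows, each an object of numbers: "ax", "ay", "az": the turn, a rotation vector about the world's x, y, z in degrees; "x", "y", "z": the shift along the world's x, y, z in m; "claw": the opening in per cent of the stroke, from 0 (shut) to 100 (fully open). In form: [{"ax": .., "ay": .., "az": .., "x": .., "y": .., "z": .., "claw": ..}, ...]. A call has 1 to 12 rows; each row is the pose to reach, as a shift and turn from the pose commanded when the call began; what a row does not reach only later rows make up. A row lasts 1/10 s, in which the tool goes at most 50 mm and 8.59 degrees, less where a joint would pass 70% of its speed; a pose out of reach is approached as far as the arm can. A call with a gripper value outside its range is refused whole. The fingers move at their own pace and stop on an object; "squeeze" is the grip in N (left out, the last holds). Time passes only in rows, so rows that repeat a pose let the fingers close. It gives the time, the measured TCP pose, the force and the opening at its end, in the units of the state.
- status.get_obs(): the state, without advancing time (a new reading comes with each control period).
- vision.read_camera(name): name is "scene" or "side" or "wrist"; returns the picture (480x640x3 uint8, red, green, blue); there is no depth.
- vision.camera_params(name): a dict with "fovy" (degrees; the focal length in pixels is half the picture's height over the tangent of half this angle, whatever the lens; pixels are square), "cx", "cy" (the principal point, pixels), "dist" ([k1, k2, p1, p2, k3] as OpenCV has them; the pictures are not rectified), "eye" and "orientation" of the camera in the world; the wrist camera has in their place "tool_from_camera" (4x4, takes a point from camera to tool coordinates, whose origin is the TCP and whose axes are the flange's). Camera axes: x right, y down, z forward; pixel columns grow to the right and rows downward; lengths in m; the calibration is good to about 2 mm. A picture is of the moment at which its call begins: read the wrist's pose just before it. camera_params takes no time and is no camera call.
- workorder.sign_off(): hands the job in, once; it reports no verdict.
The state is a dict: "time_s": time; "qpos": joint angles; "joint_velocities": joint speeds; "effort": joint torques, N m; "tool_pos": TCP position; "tool_rot": TCP orientation; "force": force on the tool from outside, world axes, zero at the start; "wrist_torque": the same for the moment, N m; "grip_width": finger opening in m.
Only numpy, scipy, OpenCV 4.12 (cv2) and the standard library are available. Lean on these libraries where they do the work, as an engineer would, in place of code of your own. Each camera call takes 0.05 s, during which the arm holds its last target.

## Working session

There is one attempt and no reset: what is moved stays moved. The work goes in short steps, Python scripts to look and compute and a tool call to move; the robot and the scene stay as the last step left them, time stands still between calls to the robot, and variables do not carry over. Pictures are saved under pics/ and viewed, and the job is handed in when it is done.

Besides the shell and the picture viewer there is one more tool, called in YAML: its name, and indented under it one key for each argument. step_arm: Moves the arm, as the interface text tells. Its arguments: {"type":"object","properties":{"series":{"type":"array"},"squeeze":{"type":"number"}},"required":["series"]}

```bash
ls; mkdir -p pics
python3 - <<'E'
from cell import status, vision
import cv2
print(status.get_obs())
for n in ["scene","side","wrist"]:
    p=vision.camera_params(n); print(n,p)
for n in ["scene","side"]:
    cv2.imwrite(f"pics/{n}0.png",vision.read_camera(n)[:,:,::-1])
E
```

```text
pics
{'time_s': 0.0, 'qpos': array([-62.3325472 ,  18.44115797,  -4.01646226,  83.17572623,
         1.29568275,  78.54194071,  -3.26086503]), 'joint_velocities': array([-0.10621279,  0.02259749, -0.02628102, -0.02480421,  0.01427821,
       -0.0044545 ,  0.04571199]), 'effort': array([ 1.76070921e-04, -4.91286206e+01, -4.04068977e-01, -3.12524056e+01,
       -6.39024074e-02,  4.38190112e-02,  1.87051978e-04]), 'tool_pos': array([0.29346347, 0.57936116, 0.22943064]), 'tool_rot': array([-1.79886464e+02,  6.21746866e-03,  1.53142476e+02]), 'force': array([ 0.10463789, -0.16645716,  0.53020316]), 'wrist_torque': array([ 0.04151249, -0.05259535, -0.02888477]), 'grip_width': 0.08682597563781384}
scene {'fovy': 49.72047218753653, 'cx': 320.6611894755498, 'cy': 251.88961092818997, 'dist': array([-0.1549396,  0.       ,  0.       ,  0.       ,  0.       ]), 'eye': array([ 0.07659168, -0.32212438,  0.64566279]), 'orientation': array([-129.78257301,   -0.17691832,  -43.08581498])}
side {'fovy': 47.77683413191678, 'cx': 317.82867455409024, 'cy': 244.66208515287337, 'dist': array([0.01376094, 0.        , 0.        , 0.        , 0.        ]), 'eye': array([ 0.64984244, -0.4509526 ,  0.63975021]), 'orientation': array([-131.71422378,    0.81030994,   10.47264623])}
wrist {'fovy': 69.22141896998393, 'cx': 316.57259296519334, 'cy': 247.31229944908813, 'dist': array([0.01899126, 0.        , 0.        , 0.        , 0.        ]), 'tool_from_camera': array([[-8.22037106e-04, -9.66017489e-01, -2.58475404e-01,
         7.05321118e-02],
       [ 9.99998588e-01, -1.17298579e-03,  1.20355297e-03,
         9.59704655e-04],
       [-1.46584119e-03, -2.58474049e-01,  9.66017089e-01,
        -1.53577298e-01],
       [ 0.00000000e+00,  0.00000000e+00,  0.00000000e+00,
         1.00000000e+00]])}
```

View pics/scene0.png

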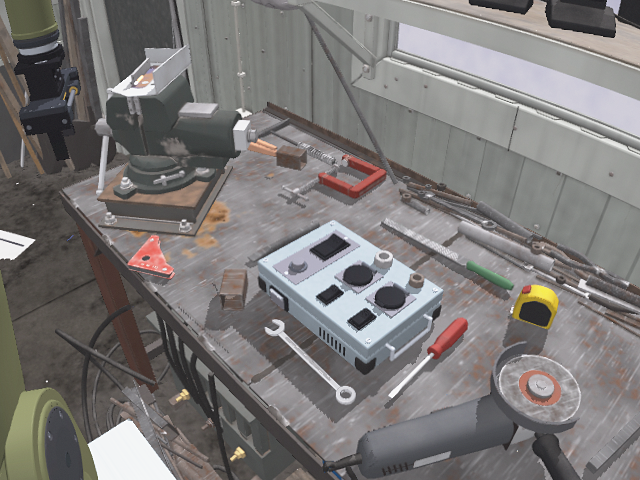

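View pics/side0.png

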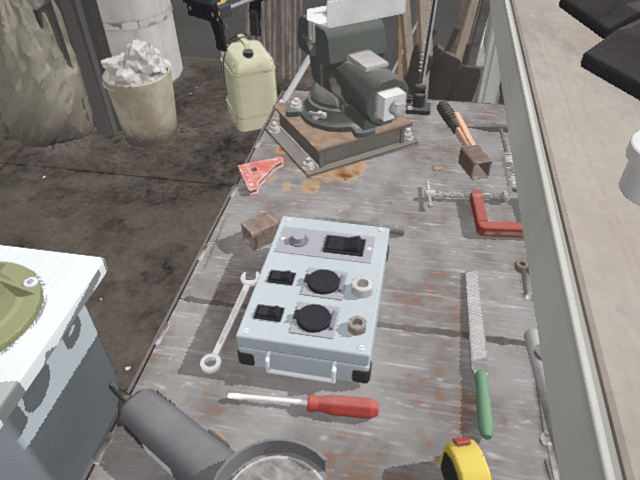

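The block sits at about (350,290) in scene and (315,290) in side, with the rocker at scene (332,245) and side (345,244), and the button at scene (297,267) and side (298,238). I'll zoom in on both.

Run:
```python
import cv2
a=cv2.imread("pics/scene0.png")[210:370,250:450]; cv2.imwrite("pics/scz.png",cv2.resize(a,None,fx=4,fy=4,interpolation=cv2.INTER_CUBIC)[:600])
a=cv2.imread("pics/side0.png")[205:355,230:410]; cv2.imwrite("pics/siz.png",cv2.resize(a,None,fx=4,fy=4,interpolation=cv2.INTER_CUBIC))
```

```text
(no output)
```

View pics/scz.png

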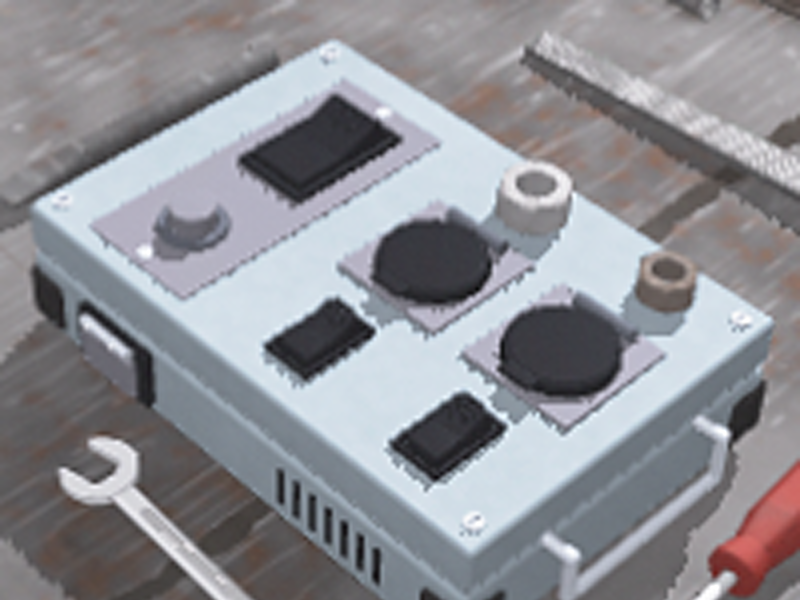

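View pics/siz.png

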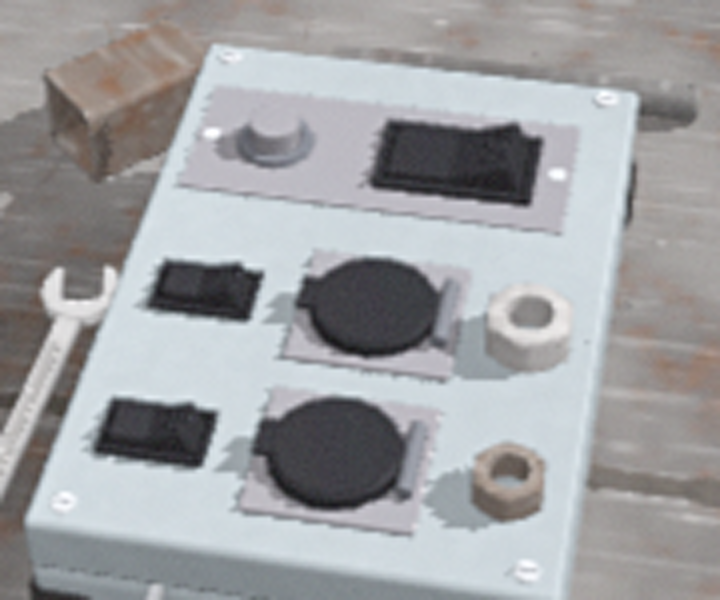

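In the scene crop the panel corners are FL (32,212), BL (335,42), BR (770,322) and FR (475,555). In the side crop they are FL (212,46), BL (635,92) and FR (28,525). The rocker's far end is up, so it is off. Next I cast these onto the panel plane and fit the block.

```bash
cat > h.py <<'E'
import numpy as np, cv2
from scipy.spatial.transform import Rotation as R
from cell import vision,status
def cam(n,obs=None):
    p=vision.camera_params(n); f=240/np.tan(np.radians(p["fovy"]/2))
    K=np.array([[f,0,p["cx"]],[0,f,p["cy"]],[0,0,1]])
    if n=="wrist":
        T=np.eye(4);T[:3,:3]=R.from_euler("xyz",obs["tool_rot"],degrees=True).as_matrix();T[:3,3]=obs["tool_pos"]
        T=T@np.array(p["tool_from_camera"]); return K,p["dist"],T[:3,3],T[:3,:3]
    return K,p["dist"],np.array(p["eye"]),R.from_euler("xyz",p["orientation"],degrees=True).as_matrix()
def ray(c,uv):
    K,d,e,M=c; q=cv2.undistortPoints(np.array(uv,float).reshape(-1,1,2),K,d).reshape(-1,2)
    v=np.c_[q,np.ones(len(q))]@M.T; return e,v/np.linalg.norm(v,axis=1)[:,None]
def onz(c,uv,z):
    e,v=ray(c,uv); return e+v*((z-e[2])/v[:,2])[:,None]
def tri(l):
    A=0;b=0
    for e,v in l:
        P=np.eye(3)-np.outer(v,v);A=A+P;b=b+P@e
    return np.linalg.solve(A,b)
def proj(c,X):
    K,d,e,M=c; r=M.T; return cv2.projectPoints(np.array(X,float).reshape(-1,1,3),cv2.Rodrigues(r)[0],-r@e,K,d)[0].reshape(-1,2)
def fit2(B,W): # block xy -> world xy
    mb=B.mean(0);mw=W.mean(0);b=B-mb;w=W-mw
    th=np.arctan2((b[:,0]*w[:,1]-b[:,1]*w[:,0]).sum(),(b*w).sum())
    c,s=np.cos(th),np.sin(th);Q=np.array([[c,-s],[s,c]]);t=mw-Q@mb
    return th,Q,t,np.linalg.norm(W-(B@Q.T+t),axis=1)
E
python3 - <<'E'
from h import *
C=cam("scene");S=cam("side")
sc=np.array([[32,212],[335,42],[770,322],[475,555]])/4+[250,210]
si=np.array([[212,46],[635,92],[28,525]])/4+[230,205]
B=np.array([[-90,130],[90,130],[90,-130],[-90,-130]])/1000
W1=onz(C,sc,.072);W2=onz(S,si,.072)
Bs=B[[0,1,3]]
for b,w in((B,W1),(Bs,W2),(np.r_[B,Bs],np.r_[W1,W2])):
    th,Q,t,r=fit2(b,w[:,:2]);print(np.degrees(th),t,(r*1000).round(1))
    for n,p in(("on",[.042,.07]),("off",[.008,.07]),("btn",[-.048,.07])):print(n,Q@p+t)
C1=ray(C,np.array([[192,203]])/4+[250,210]);C2=ray(S,np.array([[278,122]])/4+[230,205])
print("btn tri",tri([(C1[0],C1[1][0]),(C2[0],C2[1][0])]))
for i,j in((0,0),(1,1),(3,2)):
    a=ray(C,sc[i]);b=ray(S,si[j]);print(tri([(a[0],a[1][0]),(b[0],b[1][0])]))
E
```

```text
-0.2183531211166847 [0.5392783  0.10321051] [3.3 2.8 4.5 3.8]
on [0.58154477 0.17304994]
off [0.54754501 0.17317952]
btn [0.49154542 0.17339293]
-0.3015997776022627 [0.54372522 0.10440654] [1.6 2.1 1.8]
on [0.58609311 0.17418449]
off [0.55209358 0.17436346]
btn [0.49609436 0.17465824]
-0.3868870280145568 [0.54115637 0.10370412] [4.  4.2 5.5 2.2 3.7 0.5 4. ]
on [0.58362808 0.17341893]
off [0.54962885 0.17364851]
btn [0.49363013 0.17402664]
btn tri [0.49608265 0.17891557 0.08281041]
[0.45450211 0.2365151  0.06789982]
[0.63226855 0.23394868 0.06976577]
[ 0.45298021 -0.02252227  0.07020471]
```

The fit is within about 5 mm and the block yaw is about 0. Before refining with the wrist camera I'll check the vise footprint for the approach.

Run:
```python
from h import *
C=cam("scene");S=cam("side")
print(onz(C,[[105,225],[195,233],[236,160],[145,150]],0.0).round(3))
print(onz(S,[[305,175],[418,142],[275,115]],0.0).round(3))
a=ray(C,[[186,50]]);print("vise top?",onz(C,[[186,50],[150,60],[215,105]],.25).round(3))
```

```text
[[0.331 0.622 0.   ]
 [0.46  0.463 0.   ]
 [0.698 0.649 0.   ]
 [0.555 0.863 0.   ]]
[[0.445 0.462 0.   ]
 [0.669 0.63  0.   ]
 [0.322 0.701 0.   ]]
vise top? [[0.683 0.798 0.25 ]
 [0.587 0.801 0.25 ]
 [0.55  0.47  0.25 ]]
```

step_arm:
  series:
    - {"z": 0.05, "claw": 0}
    - {"z": 0.1, "claw": 0}
    - {"z": 0.13, "claw": 0}
    - {"z": 0.13, "claw": 0}
    - {"z": 0.13, "claw": 0}

```text
invalid input
```

The row format was refused; probably every key is required.

step_arm:
  series:
    - {"ax": 0, "ay": 0, "az": 0, "x": 0, "y": 0, "z": 0.05, "claw": 0}
    - {"ax": 0, "ay": 0, "az": 0, "x": 0, "y": 0, "z": 0.1, "claw": 0}
    - {"ax": 0, "ay": 0, "az": 0, "x": 0, "y": 0, "z": 0.1, "claw": 0}
  squeeze: 10

```text
time_s: 0.4
tool_pos: [0.2948, 0.5823, 0.3388]
tool_rot: [179.3, -0.0, 153.1]
force: [0.2, 0.9, 0.2]
grip_width: 0.0705
```

step_arm:
  series:
    - {"ax": 0, "ay": 0, "az": 0, "x": 0.01, "y": -0.045, "z": 0, "claw": 0}
    - {"ax": 0, "ay": 0, "az": 0, "x": 0.02, "y": -0.09, "z": 0, "claw": 0}
    - {"ax": 0, "ay": 0, "az": 0, "x": 0.03, "y": -0.135, "z": 0, "claw": 0}
    - {"ax": 0, "ay": 0, "az": 5, "x": 0.045, "y": -0.18, "z": 0, "claw": 0}
    - {"ax": 0, "ay": 0, "az": 10, "x": 0.065, "y": -0.225, "z": 0, "claw": 0}
    - {"ax": 0, "ay": 0, "az": 15, "x": 0.09, "y": -0.265, "z": 0, "claw": 0}
    - {"ax": 0, "ay": 0, "az": 20, "x": 0.12, "y": -0.305, "z": 0, "claw": 0}
    - {"ax": 0, "ay": 0, "az": 25, "x": 0.15, "y": -0.345, "z": 0, "claw": 0}
    - {"ax": 0, "ay": 0, "az": 26.5, "x": 0.18, "y": -0.38, "z": 0, "claw": 0}
    - {"ax": 0, "ay": 0, "az": 26.5, "x": 0.21, "y": -0.41, "z": -0.01, "claw": 0}
    - {"ax": 0, "ay": 0, "az": 26.5, "x": 0.225, "y": -0.42, "z": -0.03, "claw": 0}
    - {"ax": 0, "ay": 0, "az": 26.5, "x": 0.225, "y": -0.42, "z": -0.03, "claw": 0}

```text
time_s: 1.6
tool_pos: [0.5191, 0.1562, 0.2974]
tool_rot: [-179.8, -0.2, 179.3]
force: [-0.5, -0.6, -1.4]
grip_width: 0.0004
```

step_arm:
  series:
    - {"ax": 0, "ay": 0, "az": 0, "x": 0, "y": 0, "z": 0, "claw": 0}
    - {"ax": 0, "ay": 0, "az": 0, "x": 0, "y": 0, "z": 0, "claw": 0}
    - {"ax": 0, "ay": 0, "az": 0, "x": 0, "y": 0, "z": 0, "claw": 0}

```text
time_s: 1.9
tool_pos: [0.5183, 0.1614, 0.3015]
tool_rot: [179.9, 0.1, 179.8]
force: [0.0, 0.3, 0.6]
grip_width: 0.0006
```

Run:
```python
from h import *
import json
o=status.get_obs(); im=vision.read_camera("wrist"); cv2.imwrite("pics/w1.png",im[:,:,::-1])
json.dump({k:list(o[k]) for k in("tool_pos","tool_rot")},open("w1.json","w"));print(o["tool_pos"],o["tool_rot"],o["qpos"],o["force"],o["time_s"])
```

```text
[0.51827683 0.16137256 0.30148855] [1.79939224e+02 6.30061838e-02 1.79786796e+02] [-37.08952455   3.48156157  17.94179606  92.78084512  -1.11477011
  83.82804841  70.72645625] [0.00430825 0.2650355  0.59359499] 1.9
```

View pics/w1.png

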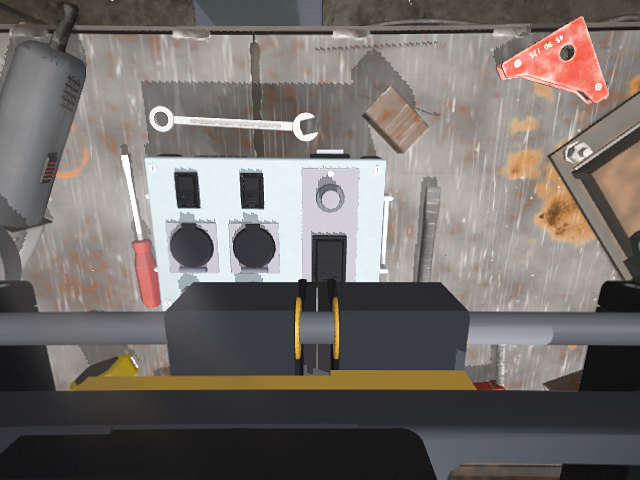

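The wrist view (up is toward the robot) shows the test button at (330,198), the rocker at x 313–345 from row 236, and the front panel corners at about (146,158) and (385,159). I'll measure these more finely.

Run:
```python
import cv2
a=cv2.imread("pics/w1.png")[150:300,280:400]; cv2.imwrite("pics/w1z.png",cv2.resize(a,None,fx=4,fy=4,interpolation=cv2.INTER_CUBIC))
a=cv2.imread("pics/w1.png")[145:265,135:275]; cv2.imwrite("pics/w1y.png",cv2.resize(a,None,fx=4,fy=4,interpolation=cv2.INTER_CUBIC))
```

```text
(no output)
```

View pics/w1z.png

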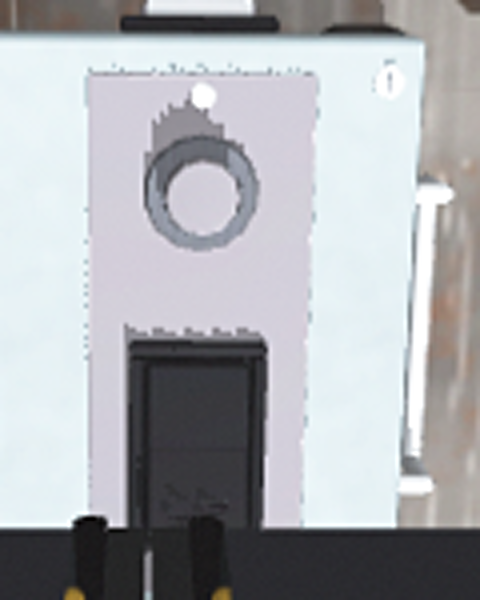

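View pics/w1y.png

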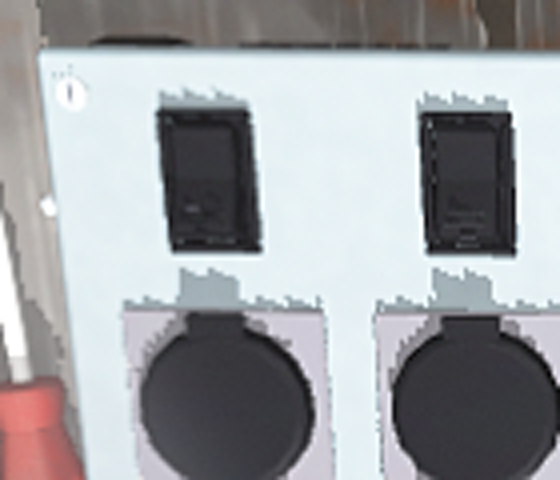

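Run:
```python
from h import *
import json
o=json.load(open("w1.json"));c=cam("wrist",o)
z=lambda p:np.array(p)/4+[280,150]; y=lambda p:np.array(p)/4+[135,145]
print("collar",onz(c,z([202,194]),.0765)); print("btn top",onz(c,z([203,200]),.0855))
print("bezel near edge mid",onz(c,z([197,341]),.077)); print("pivot",onz(c,z([202,450]),.079))
F=onz(c,np.array([z([422,37]),y([40,50])]),.072);print(F,np.linalg.norm(F[0]-F[1]),np.degrees(np.arctan2(*(F[0]-F[1])[:2])))
print("plate L/R edges",onz(c,np.array([z([317,194]),z([88,194])]),.072))
# front rockers
print("rockers",onz(c,np.array([y([208,180]),y([468,181])]),.077))
```

```text
collar [[0.49519123 0.1781619  0.0765    ]]
btn top [[0.49565789 0.17805996 0.0855    ]]
bezel near edge mid [[0.53600807 0.17699245 0.077     ]]
pivot [[0.56723387 0.17848767 0.079     ]]
[[ 0.45435025  0.23673308  0.072     ]
 [ 0.45173246 -0.0185085   0.072     ]] 0.25525500259579115 0.587611665617557
plate L/R edges [[0.49591914 0.2099356  0.072     ]
 [0.49560052 0.14704114 0.072     ]]
rockers [[0.4854165  0.0239695  0.077     ]
 [0.48589685 0.09357802 0.077     ]]
```

The measurements agree: block origin about (0.542, 0.108) with yaw about 0, button at (0.495, 0.178), on-end at (0.584, 0.178). I'll move above the on-end.

step_arm:
  series:
    - {"ax": 0, "ay": 0, "az": 0, "x": 0.02, "y": 0.006, "z": -0.04, "claw": 0}
    - {"ax": 0, "ay": 0, "az": 0, "x": 0.04, "y": 0.012, "z": -0.08, "claw": 0}
    - {"ax": 0, "ay": 0, "az": 0, "x": 0.06, "y": 0.018, "z": -0.12, "claw": 0}
    - {"ax": 0, "ay": 0, "az": 0, "x": 0.065, "y": 0.018, "z": -0.16, "claw": 0}
    - {"ax": 0, "ay": 0, "az": 0, "x": 0.065, "y": 0.018, "z": -0.185, "claw": 0}
    - {"ax": 0, "ay": 0, "az": 0, "x": 0.065, "y": 0.018, "z": -0.19, "claw": 0}
    - {"ax": 0, "ay": 0, "az": 0, "x": 0.065, "y": 0.018, "z": -0.19, "claw": 0}
    - {"ax": 0, "ay": 0, "az": 0, "x": 0.065, "y": 0.018, "z": -0.19, "claw": 0}

```text
time_s: 2.75
tool_pos: [0.5848, 0.1787, 0.1128]
tool_rot: [179.9, 0.2, 179.7]
force: [0.2, 0.5, 0.7]
grip_width: 0.0004
```

Run:
```python
from h import *
o=status.get_obs(); print(o["tool_pos"],o["tool_rot"],o["force"])
for n,(x,y) in (("scene",(230,150)),("side",(230,150))):
    im=vision.read_camera(n)[:,:,::-1]; cv2.imwrite(f"pics/{n}2.png",cv2.resize(im[y:y+150,x:x+200],None,fx=4,fy=4,interpolation=cv2.INTER_CUBIC))
```

```text
[0.58482382 0.17865252 0.11281831] [1.79910944e+02 1.79031724e-01 1.79675688e+02] [0.19174718 0.50409147 0.73006774]
```

View pics/scene2.png

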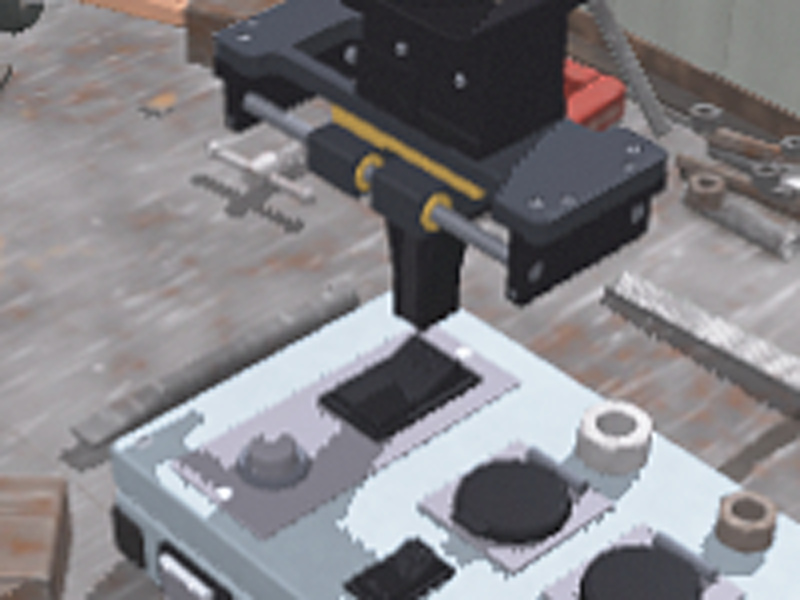

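View pics/side2.png

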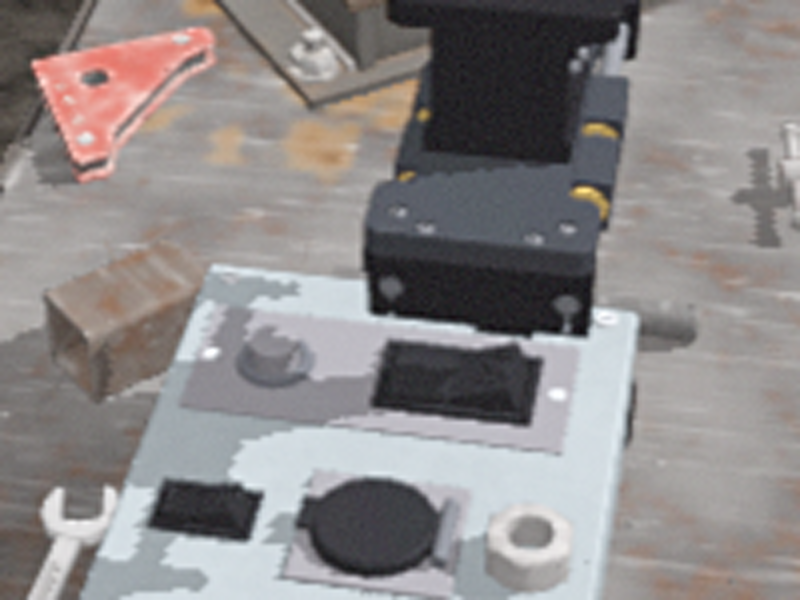

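The fingertips are over the rocker's far half in scene. Pressing down in small steps.

step_arm:
  series:
    - {"ax": 0, "ay": 0, "az": 0, "x": 0, "y": 0, "z": -0.012, "claw": 0}
    - {"ax": 0, "ay": 0, "az": 0, "x": 0, "y": 0, "z": -0.018, "claw": 0}
    - {"ax": 0, "ay": 0, "az": 0, "x": 0, "y": 0, "z": -0.021, "claw": 0}
    - {"ax": 0, "ay": 0, "az": 0, "x": 0, "y": 0, "z": -0.024, "claw": 0}
    - {"ax": 0, "ay": 0, "az": 0, "x": 0, "y": 0, "z": -0.025, "claw": 0}
    - {"ax": 0, "ay": 0, "az": 0, "x": 0, "y": 0, "z": -0.025, "claw": 0}

```text
time_s: 3.45
tool_pos: [0.5833, 0.1777, 0.0873]
tool_rot: [180.0, -0.1, 179.6]
force: [-4.7, -1.7, 13.0]
grip_width: 0.0006
```

Run:
```python
from h import *
o=status.get_obs(); print(o["tool_pos"],o["tool_rot"],o["force"])
for n,(x,y) in (("scene",(230,150)),("side",(230,150))):
    im=vision.read_camera(n)[:,:,::-1]; cv2.imwrite(f"pics/{n}3.png",cv2.resize(im[y+50:y+150,x+20:x+150],None,fx=5,fy=5,interpolation=cv2.INTER_CUBIC))
```

```text
[0.58329884 0.17774854 0.08734466] [ 1.79977938e+02 -7.01630689e-02  1.79631084e+02] [-4.72541651 -1.68098431 12.99378824]
```

View pics/scene3.png

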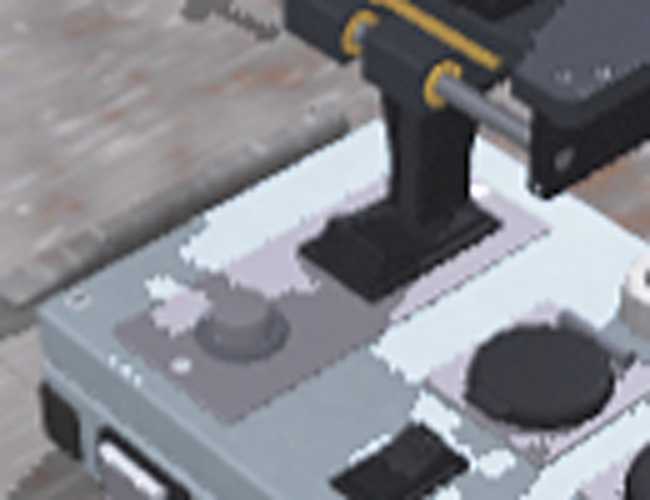

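View pics/side3.png

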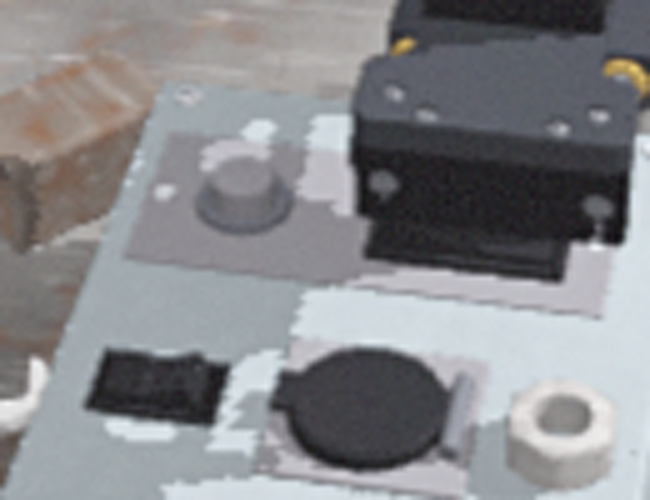

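In scene the near end at (325,240) is now raised, so the rocker has switched on, and the force is 13 N on the stop. I'll lift and move over the button.

step_arm:
  series:
    - {"ax": 0, "ay": 0, "az": 0, "x": 0, "y": 0, "z": 0.02, "claw": 0}
    - {"ax": 0, "ay": 0, "az": 0, "x": 0, "y": 0, "z": 0.04, "claw": 0}
    - {"ax": 0, "ay": 0, "az": 0, "x": -0.03, "y": 0, "z": 0.04, "claw": 0}
    - {"ax": 0, "ay": 0, "az": 0, "x": -0.06, "y": 0, "z": 0.04, "claw": 0}
    - {"ax": 0, "ay": 0, "az": 0, "x": -0.085, "y": 0, "z": 0.04, "claw": 0}
    - {"ax": 0, "ay": 0, "az": 0, "x": -0.089, "y": 0, "z": 0.04, "claw": 0}
    - {"ax": 0, "ay": 0, "az": 0, "x": -0.089, "y": 0, "z": 0.03, "claw": 0}
    - {"ax": 0, "ay": 0, "az": 0, "x": -0.089, "y": 0, "z": 0.03, "claw": 0}
    - {"ax": 0, "ay": 0, "az": 0, "x": -0.089, "y": 0, "z": 0.03, "claw": 0}

```text
time_s: 4.45
tool_pos: [0.4954, 0.1774, 0.1149]
tool_rot: [-179.9, -0.0, 179.6]
force: [-0.5, -0.7, -0.8]
grip_width: 0.0006
```

Run:
```python
from h import *
o=status.get_obs(); print(o["tool_pos"],o["tool_rot"],o["force"])
for n,(x,y) in (("scene",(230,150)),("side",(230,150))):
    im=vision.read_camera(n)[:,:,::-1]; cv2.imwrite(f"pics/{n}4.png",cv2.resize(im[y+30:y+150,x:x+150],None,fx=5,fy=5,interpolation=cv2.INTER_CUBIC))
```

```text
[0.49536809 0.17739668 0.11489814] [-1.79945862e+02 -2.86109956e-02  1.79591780e+02] [-0.5050822  -0.72028264 -0.83742442]
```

View pics/scene4.png

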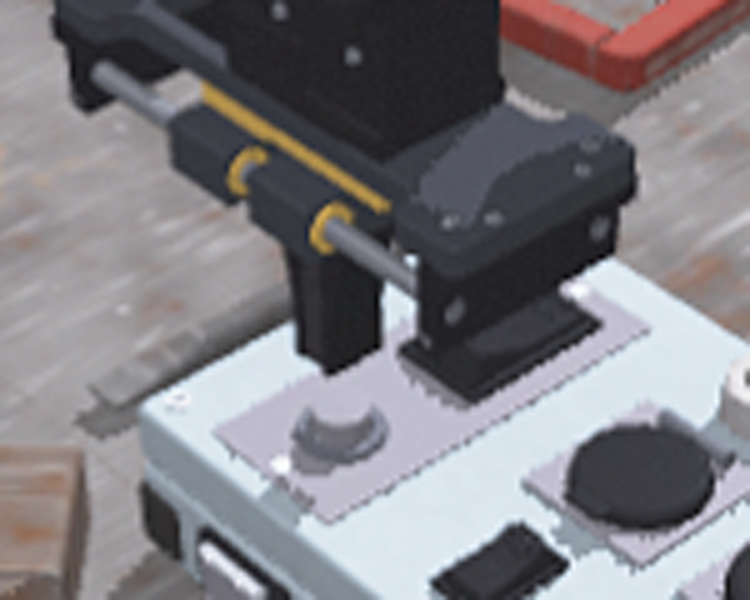

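View pics/side4.png

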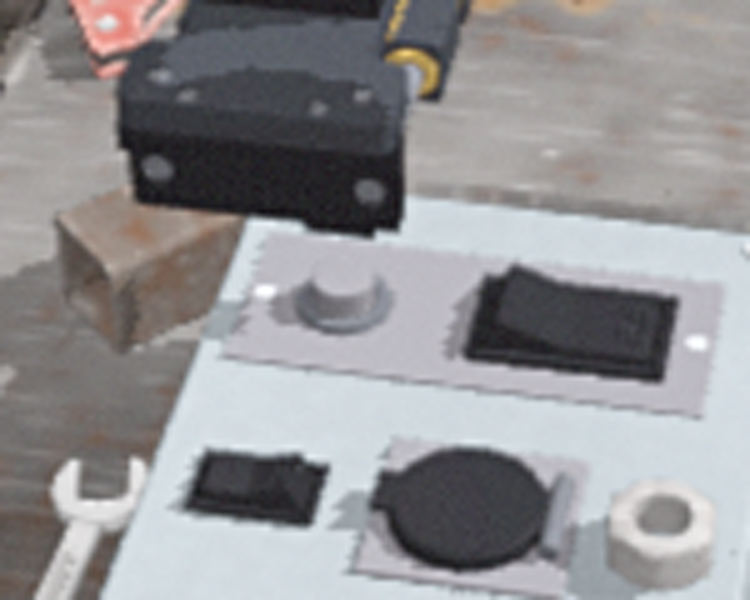

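The side view shows the rocker on, near end up at (515,270), with the button free. Pressing the button.

step_arm:
  series:
    - {"ax": 0, "ay": 0, "az": 0, "x": 0, "y": 0, "z": -0.015, "claw": 0}
    - {"ax": 0, "ay": 0, "az": 0, "x": 0, "y": 0, "z": -0.02, "claw": 0}
    - {"ax": 0, "ay": 0, "az": 0, "x": 0, "y": 0, "z": -0.023, "claw": 0}
    - {"ax": 0, "ay": 0, "az": 0, "x": 0, "y": 0, "z": -0.026, "claw": 0}
    - {"ax": 0, "ay": 0, "az": 0, "x": 0, "y": 0, "z": -0.028, "claw": 0}
    - {"ax": 0, "ay": 0, "az": 0, "x": 0, "y": 0, "z": -0.03, "claw": 0}
    - {"ax": 0, "ay": 0, "az": 0, "x": 0, "y": 0, "z": -0.0305, "claw": 0}
    - {"ax": 0, "ay": 0, "az": 0, "x": 0, "y": 0, "z": -0.0305, "claw": 0}
    - {"ax": 0, "ay": 0, "az": 0, "x": 0, "y": 0, "z": -0.0305, "claw": 0}

```text
time_s: 5.45
tool_pos: [0.4951, 0.1779, 0.0867]
tool_rot: [180.0, 0.0, 179.6]
force: [-3.8, -2.8, 11.1]
grip_width: 0.0005
```

Run:
```python
from h import *
o=status.get_obs(); print(o["tool_pos"],o["tool_rot"],o["force"])
for n,(x,y) in (("side",(230,150)),):
    im=vision.read_camera(n)[:,:,::-1]; cv2.imwrite(f"pics/{n}5.png",cv2.resize(im[y+30:y+150,x:x+150],None,fx=5,fy=5,interpolation=cv2.INTER_CUBIC))
```

```text
[0.49510992 0.17786258 0.08671153] [1.79962093e+02 3.64749630e-02 1.79629440e+02] [-3.83886078 -2.78286019 11.05318918]
```

View pics/side5.png

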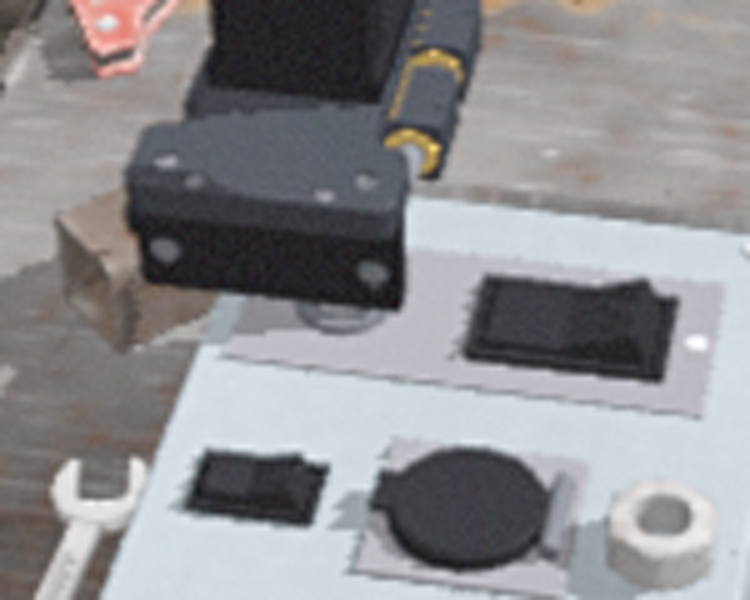

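The breaker tripped: in side view the far end of the rocker is up at (640,290), and the force is 11 N on the button stop. I'll lift, return over the on-end, and press again in a second call.

step_arm:
  series:
    - {"ax": 0, "ay": 0, "az": 0, "x": 0, "y": 0, "z": 0.02, "claw": 0}
    - {"ax": 0, "ay": 0, "az": 0, "x": 0, "y": 0, "z": 0.0405, "claw": 0}
    - {"ax": 0, "ay": 0, "az": 0, "x": 0.03, "y": 0, "z": 0.0405, "claw": 0}
    - {"ax": 0, "ay": 0, "az": 0, "x": 0.06, "y": 0, "z": 0.0405, "claw": 0}
    - {"ax": 0, "ay": 0, "az": 0, "x": 0.085, "y": 0, "z": 0.0405, "claw": 0}
    - {"ax": 0, "ay": 0, "az": 0, "x": 0.089, "y": 0, "z": 0.0305, "claw": 0}
    - {"ax": 0, "ay": 0, "az": 0, "x": 0.089, "y": 0, "z": 0.0255, "claw": 0}
    - {"ax": 0, "ay": 0, "az": 0, "x": 0.089, "y": 0, "z": 0.0255, "claw": 0}
    - {"ax": 0, "ay": 0, "az": 0, "x": 0.089, "y": 0, "z": 0.0255, "claw": 0}

```text
time_s: 6.4
tool_pos: [0.5824, 0.1781, 0.1101]
tool_rot: [180.0, -0.1, 179.7]
force: [0.2, -0.1, -0.3]
grip_width: 0.0006
```

step_arm:
  series:
    - {"ax": 0, "ay": 0, "az": 0, "x": 0, "y": 0, "z": -0.012, "claw": 0}
    - {"ax": 0, "ay": 0, "az": 0, "x": 0, "y": 0, "z": -0.018, "claw": 0}
    - {"ax": 0, "ay": 0, "az": 0, "x": 0, "y": 0, "z": -0.021, "claw": 0}
    - {"ax": 0, "ay": 0, "az": 0, "x": 0, "y": 0, "z": -0.024, "claw": 0}
    - {"ax": 0, "ay": 0, "az": 0, "x": 0, "y": 0, "z": -0.025, "claw": 0}
    - {"ax": 0, "ay": 0, "az": 0, "x": 0, "y": 0, "z": -0.025, "claw": 0}

```text
time_s: 7.0
tool_pos: [0.5831, 0.1778, 0.0873]
tool_rot: [180.0, -0.1, 179.6]
force: [-6.0, -2.1, 13.5]
grip_width: 0.0005
```

step_arm:
  series:
    - {"ax": 0, "ay": 0, "az": 0, "x": 0, "y": 0, "z": 0.02, "claw": 0}
    - {"ax": 0, "ay": 0, "az": 0, "x": 0, "y": 0, "z": 0.06, "claw": 0}
    - {"ax": 0, "ay": 0, "az": 0, "x": 0, "y": 0, "z": 0.11, "claw": 0}
    - {"ax": 0, "ay": 0, "az": 0, "x": 0, "y": 0, "z": 0.16, "claw": 0}
    - {"ax": 0, "ay": 0, "az": 0, "x": 0, "y": 0, "z": 0.2, "claw": 0}
    - {"ax": 0, "ay": 0, "az": 0, "x": 0, "y": 0, "z": 0.2, "claw": 0}
    - {"ax": 0, "ay": 0, "az": 0, "x": 0, "y": 0, "z": 0.2, "claw": 0}
    - {"ax": 0, "ay": 0, "az": 0, "x": 0, "y": 0, "z": 0.2, "claw": 0}

```text
time_s: 7.8
tool_pos: [0.5827, 0.1777, 0.2836]
tool_rot: [-179.9, -0.2, 179.6]
force: [-0.4, 0.0, -0.7]
grip_width: 0.0004
```

Run:
```python
from h import *
o=status.get_obs(); print(o["tool_pos"],o["force"],o["time_s"])
for n,(x,y) in (("scene",(240,190)),("side",(200,200))):
    im=vision.read_camera(n)[:,:,::-1]; cv2.imwrite(f"pics/{n}6.png",cv2.resize(im[y:y+190,x:x+220],None,fx=3,fy=3,interpolation=cv2.INTER_CUBIC))
```

```text
[0.5827386  0.17774051 0.28364902] [-0.35674762  0.00641335 -0.6691173 ] 7.8
```

View pics/scene6.png

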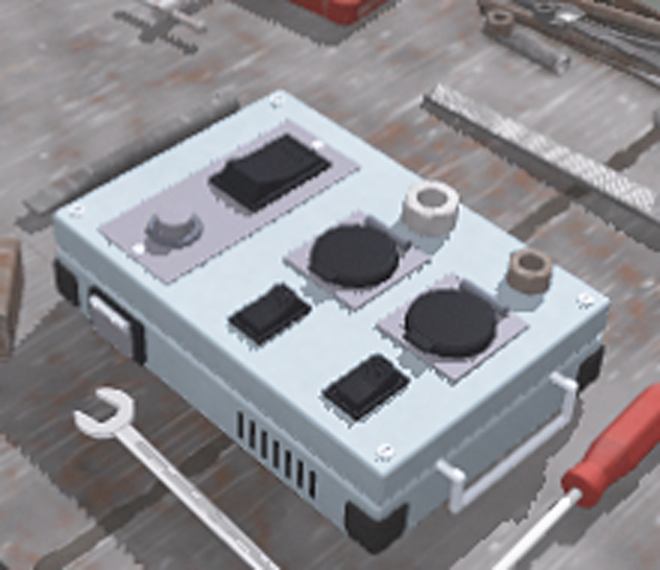

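View pics/side6.png

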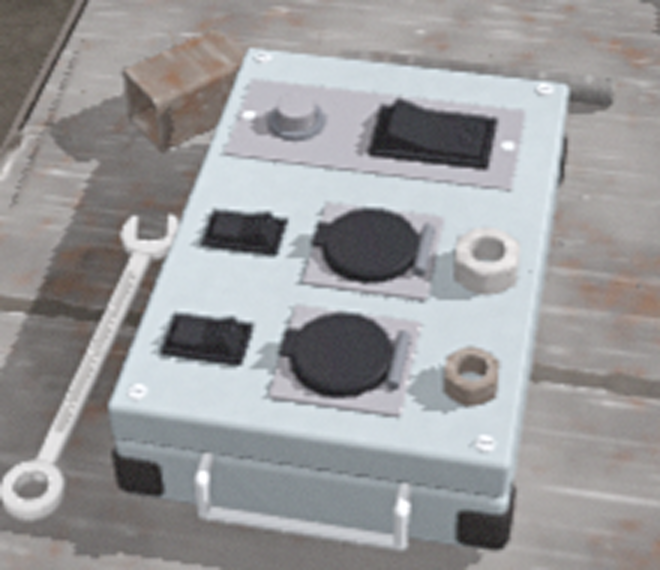

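The big rocker is on (near end up at side (405,105)), the button is up, both outlet rockers look unchanged, nothing has moved, and the arm is clear. Handing in.

```bash
python3 -c "
from cell import workorder; print(workorder.sign_off())"
```

```text
the job is handed in; nothing more can be done
None
```

I did the full safety check and handed the job in at about 8 s of the 42 s limit: big rocker on, test button pressed until the breaker tripped, big rocker on again. I pressed only with the closed fingertips, and the highest force reading was about 13.5 N down, at the stops.

**Last checks:**
- **Controls:** The final scene and side pictures show the big rocker on and the test button up. Both outlet rockers look off, as at the start.
- **Surroundings:** Both nuts, the spanner, the tube offcut, the chisel and the screwdriver look where they were, as far as they show in those pictures. I judged this by eye and did not measure it.
- **Arm:** It stood clear at 0.28 m with no contact force.

**Disagreements:**
- The first block fits from the scene and side cameras differed by about 5 mm. The wrist camera settled the button and rocker positions to within about 2 mm, and every press landed as planned.
- My first move call was refused as invalid input, probably because the rows did not list every value; nothing moved.

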